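# Clamp the hardwood block with the cam lever

## Robot

A 6-joint arm with a two-finger parallel gripper is mounted at the origin on a cart in front of the work surface, level with it; the furniture and walls round the work are solid. World frame = base frame: x ahead of the robot, y to its left, z up, the work surface at z = 0. Lengths are in m, angles in rad, forces in N, time in s.
With the tool pointing down it reaches from about 0.225 to 0.875 m from the base axis. Payload 3.4 kg.
Tool frame: the origin (TCP) lies at the very end of the fingers, on their centre line; the grasp point (between the pads) lies 19 mm behind it; z points along the fingers, y is the line along which they close (so a half turn about z gives the same grasp; the last joint's range is limited). The gripper opens to 85 mm and grips with 20 to 120 N. Pads are 22 mm wide; open, the fingers measure 114 mm over their backs; the gripper's body (76 mm by 85 mm) begins 54 mm behind the grasp point. The pads swing forward as they close: fully open they stand 13 mm farther back than shut.
Start: joints at [-1.424, 0.276, 1.505, -0, 1.361, -0.121], TCP at [0.152, -0.555, 0.231] pointing down, gripper open.
Joint ranges: [-2.89, 2.89], [-0.75, 2.08], [0.22, 2.7], [-1.18, 4.32], [0.11, 2.71], [-2.7, 2.7]. Speed limits (rad/s): [2.57, 2.57, 3.14, 3.14, 3.14, 3.14].

## Interface

Orientations are given as a unit quaternion [w, x, y, z].
In Python, from rig import manip, get_image, camera_info gives the robot as it stands. The module is installed in compiled form; this text tells all that it offers.
- The arm moves only by the shell command python3 -m crank 'ROWS' [FORCE]. ROWS is a JSON object of lists of equal length, an entry for each row: "translation": the shift along the tool's x, y, z in mm, a list of three; "roll": the turn about the tool's z in rad; "fingers": the opening, from 0 (shut) to 1 (fully open). A call has 1 to 8 rows; each row shifts and turns the commanded pose from where the row before left it, along the tool's axes as they then stand; what a row does not reach is not made up. A row lasts 1/10 s, in which the tool goes at most 50 mm and 8.59 degrees, less where a joint would pass 70% of its speed; a pose out of reach is approached as far as the arm can. A call is refused whole if a number of a shift passes 50 or a number of a turn 0.15, either way. A call with a gripper value outside its range is refused whole. The fingers move at their own pace and stop on an object; FORCE is the grip in N (left out, the last holds). Time passes only in rows, so rows that do not move let the fingers close. It gives the time, the measured TCP pose, the force, the opening and the grip force at its end, in the units of the state.
- manip.get_state(): the state, without advancing time (a new reading comes with each control period).
- get_image(name): name is "side" or "top" or "wrist"; returns the picture (400x640x3 uint8, blue, green, red); there is no depth.
- camera_info(name): a dict with "mtx" (3x3 intrinsics, pixels), "rvec" (rotation vector, rad) and "tvec" (3), from world to camera coordinates, as OpenCV has them. Camera axes: x right, y down, z forward; pixel columns grow to the right and rows downward; lengths in m; the calibration is good to about 2 mm. A picture is of the moment at which its call begins: read the wrist's pose just before it. camera_info takes no time and is no camera call; for the wrist camera it gives the pose at the moment of the call.
- manip.sign_off(): hands the job in; it is judged then, once.
The state is a dict: "clock": time; "qpos": joint angles; "qd": joint speeds; "effort": joint torques, N m; "position": TCP position; "ee_rot": TCP orientation; "contact_force": force on the tool from outside, world axes, zero at the start; "moment": the same for the moment, N m; "width": finger opening in m; "gripper_force": force on a finger pad.
Only numpy, scipy, OpenCV 4.12 (cv2) and the standard library are available. Lean on these libraries where they do the work, as an engineer would, in place of code of your own. Each camera call takes 0.05 s, during which the arm holds its last target. There are 200 camera calls.

## Task

Lay the loose hardwood block lengthwise and flat in the cam clamp, centred on the base board between the cam and the sprung pad and alongside the two pins, and let go of it. Then swing the cam lever clockwise just far enough that the cam takes up the gap and the block presses the sprung pad in by about half its 12 mm travel, never on to its stop, and leave the block clamped like that. Leave the other things on the table where they are.

Things in the scene. Friction and masses are not known exactly. Their poses are not given: they have to be found in the camera images.
- clamp: Cam clamp fixed to the table: pale wooden base board 105 (x) x 340 (y) x 14 mm, steel cam at its -y end, pad stand at its +y end. Origin on the table (board underside) under the middle of the bay for the block; z up, y the clamping direction from cam to pad, x towards the two pins. Board top at z = 14 mm. The turning cam drags the block a little towards the pins.
- clamp_pins (a point): Half-way between the two upright steel pins, at board-top height: x = +37.5, y = 0, z = 14 mm in the clamp's frame. The pins are 10 mm thick, 22 mm tall, and stand 60 mm from this point along the clamp's -y and +y. A block centred at x = 0 clears them by 5 mm; it may touch them.
- block_mid (a point): Centre of the loose hardwood block, 55 x 170 x 26 mm, about 0.24 kg, lying flat; own x across the 55 mm width, y along the 170 mm length, z up. It goes in the clamp with its length along the clamp's y, centred at the clamp's x = 0, half-way between cam and pad.
- cam_pivot (a point): Vertical axis of cam and lever, 39 mm above the table, at x = +14, y = -111 mm in the clamp's frame. The cam is a steel disc of radius 36 mm, 22 mm thick, top 38.5 mm above the table, its centre 18 mm off this axis. With joint cam_lever at q, its face nearest the block is at y = -111 + 36 - 18 cos(q) mm in the clamp's frame.
- lever_knob (a point): Mid-height of the upright round black handle on the end of the cam's lever: 18 mm thick, from 48 to 97 mm above the table (this point 75 mm), 110 mm from the pivot axis. Pinch it from above and lead it round the pivot; that takes 4 to 8 N. The lever bar below it, 16 mm wide, lies 40 to 49 mm above the table.
- cam_lever (a joint): Angle of cam and lever, rad: 0 fully open (lever along the clamp's +x), growing clockwise from above; 1.57 lever along the clamp's -y, 3.14 along -x with the cam at greatest throw. Starts open at 0.3 to 0.7; stays where left. Cam, block and pad all touch at about 1.3 to 1.7 rad, depending on where the pad stand is bolted.
- pad_face (a point): Middle of the sprung pad's cork face, which looks to the clamp's -y; the pad is 66 mm wide and spans 18 to 44 mm above the table. While free this face stands 91 to 97 mm along the clamp's y from its origin (the stand is bolted on differently each time) at x = 0.
- pad (a joint): How far the sprung pad is pressed towards its aluminium stand, in m: 0 free, travel about 0.012 to its stop; spring 1500 N/m. About half-way, 0.006, is right (0.003 to 0.0085 accepted); past 0.0105 is overrun. Its two guide rods come out of the stand's back by as much as the pad is pressed in; free, they are level with it.
- dividers: Bystander, not to be moved: brass-headed spring dividers lying flat, 48 x 129 x 10 mm. Origin: under its middle, on the table.
- powder_box: Bystander, not to be moved: round lidded brass box, 65 x 59 x 42 mm. Origin: under its middle, on the table.
- chasing_hammer: Bystander, not to be moved: small hammer with a wooden handle, 57 x 206 x 70 mm, lying. Origin: under its middle, on the table.
- punch_cup: Bystander, not to be moved: brass cup full of steel punches, 57 mm across, 116 mm tall. Origin: under its middle, on the table.
- graver_1: Bystander, not to be moved: wooden-handled engraving tool with a steel bit, about 28 x 131 x 66 mm. Origin: under its middle, on the table.
- polish_brush: Bystander, not to be moved: wooden polishing brush, bristles up, 111 x 34 x 16 mm. Origin: under its middle, on the table.
- wood_block: The same hardwood block; origin at the centre of its underside. Its frame is turned: the block's length runs 136 degrees (2.374 rad) counter-clockwise from this frame's x axis; use point block_mid for its direction.

How it is judged:
By the outcome, as a careful person would: the job done as asked, in the order asked, and still so for the second after the job is handed in, with the robot touching nothing.
It also fails if it takes over 54 s, if anything falls off the work surface, if the arm or the gripper's body presses on something with over 40 N, if the wrist force passes 120 N, or if a joint passes its speed limit or range.

## Working session

There is one attempt and no reset: what is moved stays moved. The work goes in short steps, Python scripts to look and compute and a shell command to move; the robot and the scene stay as the last step left them, time stands still between calls to the robot, and variables do not carry over. Pictures are saved under pics/ and viewed, at most 10 in all, crops included, and the job is handed in when it is done.

```bash
mkdir -p pics; python3 - <<'E'
from rig import manip,get_image,camera_info
import cv2,numpy as np
print(manip.get_state())
for n in ("top","side"):
    cv2.imwrite(f"pics/{n}0.png",get_image(n)); c=camera_info(n); R=cv2.Rodrigues(np.array(c['rvec'],float))[0]
    print(n,c, -R.T@np.array(c['tvec']).ravel())
E
```

```text
{'clock': 0.0, 'qpos': array([-1.42400520e+00,  2.76615916e-01,  1.50612803e+00, -5.87533511e-06,
        1.36070050e+00, -1.21000344e-01]), 'qd': array([-0.00014699,  0.00116642,  0.00075599, -0.00064839, -0.00087832,
       -0.00021328]), 'effort': array([-3.59435571e-04, -4.16772902e+01, -2.45808417e+01,  8.96043218e-06,
        1.10517000e-02,  3.81998476e-06]), 'position': array([ 0.15206158, -0.55398488,  0.23042981]), 'ee_rot': array([-9.25785653e-04,  9.91048844e-01,  1.33496563e-01, -1.48117695e-05]), 'contact_force': array([-0.20439678,  0.46224906, -0.45432128]), 'moment': array([-0.0382557 ,  0.00035665, -0.00526607]), 'gripper_force': 0.0, 'width': 0.08542076481751193}
top {'mtx': array([[419.18399226,   0.        , 321.22237345],
       [  0.        , 419.18399226, 195.82237603],
       [  0.        ,   0.        ,   1.        ]]), 'rvec': array([ 2.1610749 , -2.09873409,  0.22340355]), 'tvec': array([-0.02274272,  0.55162891,  1.23791091])} [0.3078661  0.01423923 1.31994349]
side {'mtx': array([[493.21020647,   0.        , 328.83042063],
       [  0.        , 493.21020647, 203.26496782],
       [  0.        ,   0.        ,   1.        ]]), 'rvec': array([ 2.12711327, -0.58760741,  0.31058426]), 'tvec': array([-0.48692546,  0.22467594,  1.54985737])} [-0.17213864 -1.2179211   1.08474423]
```

View pics/top0.png

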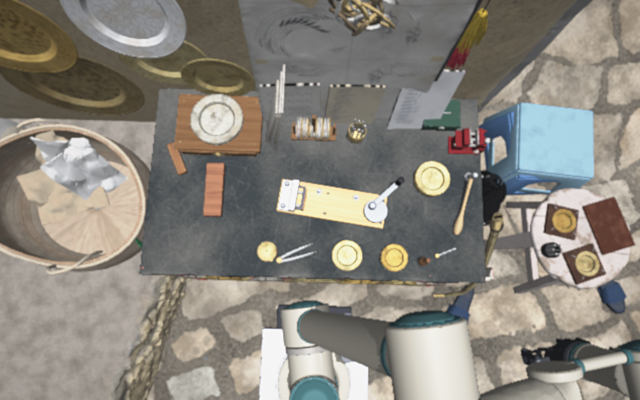

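View pics/side0.png

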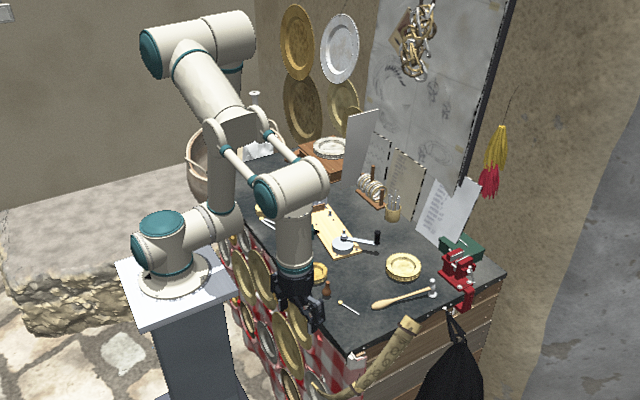

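The top view shows the block at about (213,190), the clamp board from (280,195) to (388,210) with its cam and lever at (375,210)→(400,181), and the pad stand at (290,193). I'll enlarge this area and measure by colour.

```bash
cat > h.py <<'E'
import cv2,numpy as np
from rig import manip,get_image,camera_info
def cam(n):
    c=camera_info(n);R=cv2.Rodrigues(np.array(c['rvec'],float))[0];return np.array(c['mtx']),R,np.array(c['tvec'],float).ravel()
def ray(c,uv,z):
    K,R,t=c;d=R.T@np.linalg.inv(K)@np.array([uv[0],uv[1],1.]);o=-R.T@t
    return o+d*(z-o[2])/d[2]
def proj(c,p):
    K,R,t=c;q=K@(R@np.array(p)+t);return q[:2]/q[2]
def big(mask,n=1):
    cs=cv2.findContours(mask.astype(np.uint8),0,2)[0];return sorted(cs,key=cv2.contourArea)[::-1][:n]
E
python3 - <<'E'
from h import *
im=cv2.imread('pics/top0.png');c=cam('top')
hsv=cv2.cvtColor(im,cv2.COLOR_BGR2HSV)
print('hsv block',hsv[190,213],'board',hsv[200,345])
def rep(name,m,z):
    k=big(m)[0];k[:,:,:]=k
    P=np.array([ray(c,p,z)[:2] for p in k[:,0,:].astype(float)],np.float32)
    r=cv2.minAreaRect(P*1000);print(name,len(k),r);print(cv2.boxPoints(r).round(0).tolist())
m=np.zeros(im.shape[:2],bool);m[155:225,195:235]=1
H,S,V=cv2.split(hsv)
rep('block',m&(S>110)&((H<14)|(H>170))&(V>50),.026)
m[:]=0;m[170:235,270:395]=1
rep('board',m&(H>14)&(H<32)&(S>70)&(V>120),.014)
cr=im[150:240,265:420];cv2.imwrite('pics/crop0.png',cv2.resize(cr,None,fx=5,fy=5,interpolation=cv2.INTER_CUBIC))
E
```

```text
hsv block [ 10 111 199] board [ 27  51 246]
block 47 ((567.860107421875, 330.1177062988281), (164.1104736328125, 53.26322937011719), 0.8126592636108398)
[[485.0, 356.0], [486.0, 302.0], [650.0, 305.0], [650.0, 358.0]]
board 120 ((519.4752807617188, -38.55769348144531), (341.05963134765625, 71.45455932617188), 82.19083404541016)
[[461.0, -203.0], [532.0, -212.0], [578.0, 126.0], [507.0, 135.0]]
```

View pics/crop0.png

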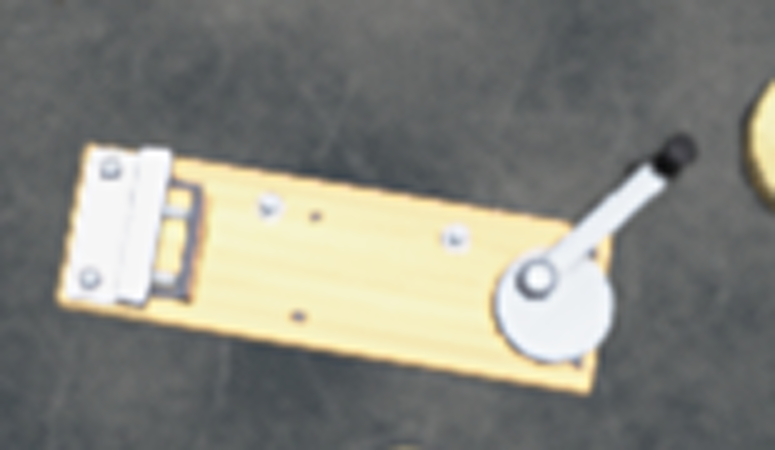

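The crop shows pins at (268,207) and (455,238), the pivot boss at (537,278), the knob top at (680,152) and the pad's dark cork face at about x=200. The board corners are (90,145), (60,302), (590,392) and (612,235).

```bash
python3 - <<'E'
from h import *
c=cam('top')
f=lambda X,Y,z:ray(c,((X+.5)/5-.5+265,(Y+.5)/5-.5+150),z)[:2]*1000
B=[f(*p,14) for p in [(90,145),(60,302),(590,392),(612,235)]]
print(np.round(B)); B=np.array(B)
y=(B[3]-B[0]+B[2]-B[1]);y=-y/np.linalg.norm(y);print('ydir deg',np.degrees(np.arctan2(y[1],y[0])))
x=np.array([y[1],-y[0]])
p1=f(268,207,36);p2=f(455,238,36);d=p1-p2;print('pins',p1,p2,np.linalg.norm(d),np.degrees(np.arctan2(d[1],d[0])))
O1=(p1+p2)/2-37.5*x; pv=f(537,278,50); O2=pv-14*x+111*y
print('O from pins',O1,'from pivot',O2,'from board ctr',B.mean(0))
k=f(680,152,97);print('knob',k,np.linalg.norm(k-pv));v=k-pv;print('q',np.arctan2(-(v@y),v@x))
for z,X in((44,205),(44,190)):
  print('pad',(f(X,245,z)-O1)@y,(f(X,245,z)-O1)@x)
E
```

```text
[[-2641.  -989.]
 [-1652. -1128.]
 [-1197.  2119.]
 [-2175.  2256.]]
ydir deg -98.08401343857305
pins [-6781.61010472   317.88603764] [-6347.80237034  3487.06717293] 3198.7338461805016 -97.79439074557888
O from pins [-6527.57887754  1897.20316809] from pivot [-8135.59067702  6728.11593915] from board ctr [-1916.27639149   564.52098566]
knob [-22503.30547321  20146.6499632 ] 19584.404411740597
q 0.6059232315828709
pad 2909.0941261027906 643.1673697764692
pad 3214.732186954592 589.9749329686836
```

```bash
python3 - <<'E'
from h import *
c=cam('top')
f=lambda X,Y,z:ray(c,((X+.5)/5-.5+265,(Y+.5)/5-.5+150),z/1000)[:2]*1000
B=[f(*p,14) for p in [(90,145),(60,302),(590,392),(612,235)]]
print(np.round(B)); B=np.array(B)
y=(B[3]-B[0]+B[2]-B[1]);y=-y/np.linalg.norm(y);print('ydir deg',np.degrees(np.arctan2(y[1],y[0])))
x=np.array([y[1],-y[0]])
p1=f(268,207,36);p2=f(455,238,36);d=p1-p2;print('pins',p1,p2,np.linalg.norm(d),np.degrees(np.arctan2(d[1],d[0])))
O1=(p1+p2)/2-37.5*x; pv=f(537,278,50); O2=pv-14*x+111*y
print('O from pins',O1,'from pivot',O2,'from board ctr',B.mean(0))
k=f(680,152,97);print('knob',k,np.linalg.norm(k-pv));v=k-pv;print('q',np.arctan2(-(v@y),v@x))
for z,X in((44,205),(44,190)):
  print('pad',(f(X,245,z)-O1)@y,(f(X,245,z)-O1)@x)
E
```

```text
[[ 612.  118.]
 [ 510.  132.]
 [ 463. -203.]
 [ 564. -217.]]
ydir deg 81.91598656142695
pins [570.33645695   2.99745272] [ 554.27579639 -114.33365608] 118.42522497783378 82.20560925442109
O from pins [525.17876668 -50.39466448] from pivot [529.83809393 -51.96194685] from board ctr [536.93482711 -42.43535388]
knob [ 599.42919856 -243.08504289] 106.63520712242148
q 0.6968329973787334
pad 93.40475160279351 5.220286043027253
pad 102.54196756703628 3.6300692309505496
```

```bash
python3 -m crank '{"translation":[[0,0,0],[0,0,0],[20,-40,0],[20,-40,0],[20,-40,0],[20,-40,0],[20,-40,0],[20,-40,0]],"roll":[0.125,0.125,0,0,0,0,0,0],"fingers":[1,1,1,1,1,1,1,1]}'
python3 -m crank '{"translation":[[20,-40,0],[20,-40,0],[20,-40,0],[20,-40,0],[20,-40,0],[20,-40,0],[20,-40,0],[20,-40,0]],"roll":[0,0,0,0,0,0,0,0],"fingers":[1,1,1,1,1,1,1,1]}'
python3 -m crank '{"translation":[[20,-40,0],[20,-40,0],[20,-40,0],[20,-40,0],[20,-40,0],[15,-40,0],[15,-20,0],[0,0,0]],"roll":[0,0,0,0,0,0,0,0],"fingers":[1,1,1,1,1,1,1,1]}'
```

```text
clock: 0.9
position: [0.2681, -0.3105, 0.231]
ee_rot: [-0.0, 1.0, 0.008, 0.0]
contact_force: [0.9, -0.1, -0.2]
width: 0.0854
gripper_force: 0.0
clock: 1.7
position: [0.4223, 0.0122, 0.2312]
ee_rot: [0.0, 1.0, 0.009, 0.0]
contact_force: [1.3, -0.3, -0.1]
width: 0.0854
gripper_force: 0.0
clock: 2.5
position: [0.5488, 0.2756, 0.23]
ee_rot: [-0.0, 1.0, 0.01, -0.0]
contact_force: [-0.7, -0.6, -0.4]
width: 0.0856
gripper_force: 0.0
```

```bash
python3 - <<'E'
from h import *
c=cam('wrist');im=get_image('wrist');cv2.imwrite('pics/w1.png',im)
s=manip.get_state();print(s['position'],s['ee_rot'],'campos',-c[1].T@c[2],proj(c,[.568,.330,.026]))
hsv=cv2.cvtColor(im,cv2.COLOR_BGR2HSV);u=proj(c,[.568,.330,.026]).astype(int)
H,S,V=cv2.split(hsv);print(hsv[np.clip(u[1],0,399),np.clip(u[0],0,639)])
for k in big((S>80)&((H<16)|(H>170))&(V>50),3):
    P=np.array([ray(c,p,.026)[:2]*1000 for p in k[:,0,:].astype(float)],np.float32);print(cv2.minAreaRect(P),cv2.boundingRect(k))
E
```

```text
[0.54754324 0.27366474 0.23003992] [ 4.72679767e-04  9.99950482e-01  9.90426459e-03 -8.45508337e-04] campos [0.62860525 0.27954572 0.37308376] [272.84793507 151.29070496]
[ 11 114 119]
((672.4600219726562, 337.2479248046875), (106.5396499633789, 305.9223937988281), 1.2373034954071045) (117, 0, 292, 108)
((569.7935180664062, 334.2380065917969), (169.75869750976562, 56.27215576171875), 0.504875123500824) (242, 74, 52, 142)
((640.8634643554688, 536.8693237304688), (39.659610748291016, 2.8153209686279297), 27.248132705688477) (75, 66, 24, 35)
```

View pics/w1.png

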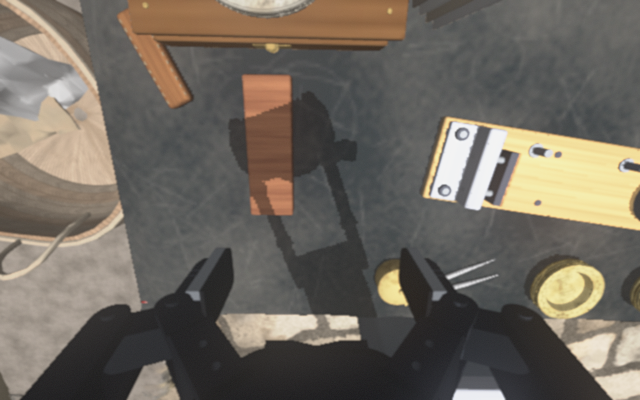

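The block shows clearly at (268,145). It measures 170 x 56 mm, centred at (570,334) mm and lying along x within 1°. I'm moving over it and going down.

```bash
python3 -m crank '{"translation":[[12,-30,0],[11,-30,0],[0,0,40],[0,0,40],[0,0,40],[0,0,30],[0,0,0],[0,0,0]],"roll":[0,0,0,0,0,0,0,0],"fingers":[1,1,1,1,1,1,1,1]}'
```

```text
clock: 3.35
position: [0.5693, 0.332, 0.0817]
ee_rot: [0.0, 1.0, 0.008, -0.0]
contact_force: [0.5, 0.3, 0.9]
width: 0.0853
gripper_force: 0.0
```

```bash
python3 -m crank '{"translation":[[0,-2,30],[0,0,30],[0,0,15],[0,0,0],[0,0,0],[0,0,0],[0,0,0],[0,0,0]],"roll":[0,0,0,0,0,0,0,0],"fingers":[1,1,1,1,0,0,0,0]}' 50
python3 -m crank '{"translation":[[0,0,0],[0,0,0],[0,0,-20],[0,0,-20],[0,0,-20],[0,0,-20],[0,0,0],[0,0,0]],"roll":[0,0,0,0,0,0,0,0],"fingers":[0,0,0,0,0,0,0,0]}'
```

```text
clock: 4.15
position: [0.571, 0.3356, 0.0087]
ee_rot: [-0.001, 1.0, 0.009, 0.002]
contact_force: [-0.3, -0.9, 6.5]
width: 0.0539
gripper_force: 55.1
clock: 4.95
position: [0.5693, 0.335, 0.0864]
ee_rot: [-0.0, 1.0, 0.009, 0.0]
contact_force: [-0.7, -1.2, -2.9]
width: 0.0539
gripper_force: 54.3
```

Grasped and lifted. I'll move aside so the wrist camera sees the clamp clear of the held block.

```bash
python3 -m crank '{"translation":[[0,0,-40],[0,0,-40],[0,30,-30],[-10,40,0],[-10,40,0],[-10,40,0],[-10,35,0],[0,0,0]],"roll":[0,0,0,0,0,0,0,0],"fingers":[0,0,0,0,0,0,0,0]}'
python3 -m crank '{"translation":[[0,0,0],[0,0,0]],"roll":[0,0],"fingers":[0,0]}'
python3 - <<'E'
from h import *
c=cam('wrist');im=get_image('wrist');cv2.imwrite('pics/w2.png',im)
np.savez('w2.npz',K=c[0],R=c[1],t=c[2])
E
```

```text
clock: 5.75
position: [0.53, 0.1452, 0.1946]
ee_rot: [0.002, 1.0, 0.007, -0.003]
contact_force: [-0.5, 0.5, -1.8]
width: 0.0538
gripper_force: 54.2
clock: 5.95
position: [0.5327, 0.15, 0.1955]
ee_rot: [-0.0, 1.0, 0.009, -0.001]
contact_force: [0.5, 0.1, -2.2]
width: 0.0537
gripper_force: 54.2
```

View pics/w2.png

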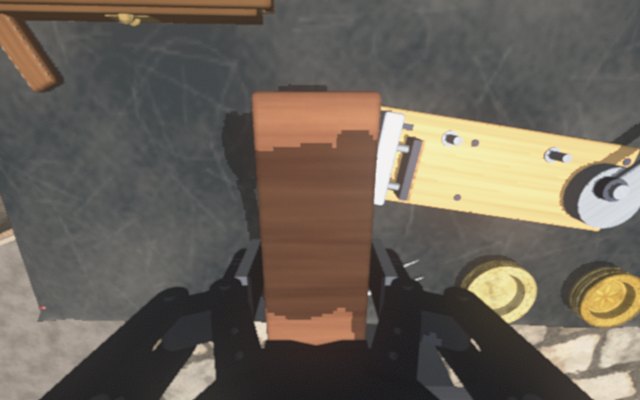

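The held block sits at (315,200). The clamp is on the right with pad cork at (415,168), pins near (453,139) and (558,156), and the pivot at (612,187). I'll zoom in for exact points.

```bash
python3 - <<'E'
import cv2
im=cv2.imread('pics/w2.png');cv2.imwrite('pics/w2c.png',cv2.resize(im[95:240,375:640],None,fx=3,fy=3,interpolation=cv2.INTER_CUBIC))
E
```

```text
(no output)
```

View pics/w2c.png

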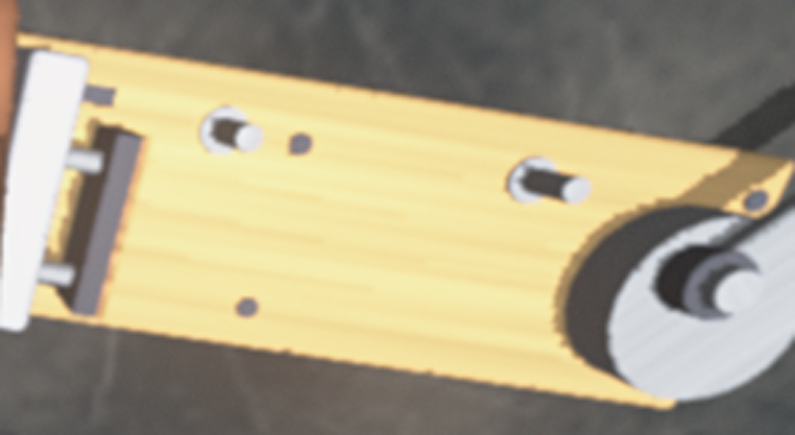

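Pin tops are at (248,136) and (575,190) in the crop, collars at (222,130) and (533,180), and the pad's front edge runs (143,138) to (103,314). Next I compute the clamp frame.

```bash
cat > m.py <<'E'
from h import *
d=np.load('w2.npz');c=(d['K'],d['R'],d['t'])
f=lambda X,Y,z:ray(c,((X+.5)/3-.5+375,(Y+.5)/3-.5+95),z/1000)[:2]*1000
ang=lambda v:np.degrees(np.arctan2(v[1],v[0]))
a,b=f(248,136,36),f(575,190,36);a2,b2=f(222,130,14),f(533,180,14)
print('tops',a,b,np.linalg.norm(a-b),ang(a-b));print('collars',a2,b2,np.linalg.norm(a2-b2),ang(a2-b2))
e1=f(22,35,14)-f(792,160,14);e2=f(100,319,14)-f(672,408,14);print('edges',ang(e1),ang(e2))
th=np.radians(82.1);y=np.array([np.cos(th),np.sin(th)]);x=np.array([y[1],-y[0]])
O=(a+b+a2+b2)/4-37.5*x;print('O',O)
for p in((143,138),(123,226),(103,314)):print('pad',(f(*p,44)-O)@y,(f(*p,44)-O)@x)
print('board edge x',[(f(*p,14)-O)@x for p in((400,96),(22,35),(792,160),(100,319),(672,408))])
print('cam edge',[((f(*p,38.5)-O)@y,(f(*p,38.5)-O)@x) for p in((608,325),(675,398))])
print('pivot top',[((f(738,290,z)-O)@y,(f(738,290,z)-O)@x) for z in(50,60)])
E
python3 m.py
```

```text
tops [575.06482045   5.34986054] [ 558.30518428 -113.74015735] 120.26353464438401 81.9893256234124
collars [574.35710474   4.60201839] [ 557.86656576 -116.18043201] 121.9029868402871 82.22542456026264
edges 82.33224478453882 81.83248981869731
O [529.25431394 -49.83800713]
pad 99.87861386288604 32.05080667266551
pad 98.55939992032552 1.3722818237469154
pad 97.15183761387175 -31.360797930649664
board edge x [np.float64(59.320649206225646), np.float64(58.61990248285742), np.float64(59.82030740323376), np.float64(-42.35605953439241), np.float64(-43.491306109033125)]
cam edge [(np.float64(-90.43362494738977), np.float64(-8.098383880874081)), (np.float64(-128.4298561918836), np.float64(-31.981798807460944))]
pivot top [(np.float64(-118.17767028836634), np.float64(13.724465050021802)), (np.float64(-106.69509807240287), np.float64(15.141919662754232))]
```

```bash
python3 -m crank '{"translation":[[0,0,0],[0,0,0],[0,0,0],[0,0,0],[0,0,0],[0,0,0],[0,0,0],[0,0,0]],"roll":[-0.141,-0.141,-0.141,-0.141,-0.141,-0.141,-0.141,-0.141],"fingers":[0,0,0,0,0,0,0,0]}'
python3 -m crank '{"translation":[[0,0,0],[0,0,0],[-40,5,0],[-40,5,0],[-40,5,0],[-40,5,0],[-35,4,0],[0,0,0]],"roll":[-0.141,-0.141,0,0,0,0,0,0],"fingers":[0,0,0,0,0,0,0,0]}'
python3 -m crank '{"translation":[[0,0,30],[0,0,30],[0,0,30],[0,0,20],[0,0,0],[0,0,0]],"roll":[0,0,0,0,0,0],"fingers":[0,0,0,0,0,0]}'
python3 - <<'E'
from h import *
d=np.load('w2.npz');c=(d['K'],d['R'],d['t'])
print('front edge at hold',ray(c,(317,93),.2135),'TCP .5327,.150; expect +.085')
s=manip.get_state();q=s['ee_rot'];print(s['position'],np.degrees(2*np.arctan2(q[2],q[1])))
th=np.radians(82.1);y=np.array([np.cos(th),np.sin(th)]);x=np.array([y[1],-y[0]])
e=s['position'][:2]*1000-np.array([529.3,-49.8]);print('clamp x,y',e@x,e@y)
E
```

```text
clock: 6.8
position: [0.5329, 0.1507, 0.1958]
ee_rot: [-0.0, 0.838, 0.545, -0.0]
contact_force: [-0.4, 0.6, -2.2]
width: 0.0537
gripper_force: 54.2
clock: 7.6
position: [0.5294, -0.0504, 0.196]
ee_rot: [0.001, 0.757, 0.654, -0.001]
contact_force: [-0.0, 0.6, -0.6]
width: 0.0536
gripper_force: 54.2
clock: 8.2
position: [0.5293, -0.0461, 0.0863]
ee_rot: [-0.0, 0.755, 0.655, 0.0]
contact_force: [1.0, -0.1, -1.7]
width: 0.0534
gripper_force: 54.1
front edge at hold [0.61509971 0.15323248 0.2135    ] TCP .5327,.150; expect +.085
[ 0.52925385 -0.04612575  0.08630709] 81.88420447547507
clamp x,y -0.5507137268966483 3.6330380118495174
```

```bash
python3 -m crank '{"translation":[[1,0,20],[0,0,20],[0,0,15],[0,0,4],[0,0,0],[0,0,0],[0,0,0]],"roll":[0,0,0,0,0,0,0],"fingers":[0,0,0,0,0,0,0]}'
python3 - <<'E'
from h import *
im=get_image('top');cv2.imwrite('pics/top1.png',im)
w=get_image('wrist');cv2.imwrite('pics/w3.png',w)
E
```

```text
clock: 8.9
position: [0.5299, -0.0462, 0.0285]
ee_rot: [0.001, 0.756, 0.655, 0.001]
contact_force: [-0.8, -0.2, -1.5]
width: 0.0533
gripper_force: 54.2
```

View pics/w3.png

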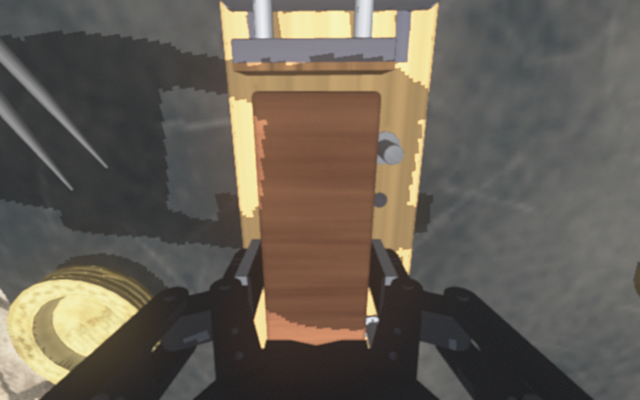

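The block hangs square in the bay, with its front edge at row 93, the pad front edge at row 62 and the pin top at (392,152). I'll compute the real gaps.

```bash
python3 - <<'E'
from h import *
c=cam('wrist')
th=np.radians(82.1);y=np.array([np.cos(th),np.sin(th)]);x=np.array([y[1],-y[0]]);O=np.array([529.3,-49.8])
g=lambda u,v,z:(lambda p:(round(p@x,1),round(p@y,1)))(ray(c,(u,v),z/1000)[:2]*1000-O)
z=28.5-8.5+26
print('block front',g(316,92.5,z),'L',g(253,96,z),'R',g(381,96,z))
print('pad top edge',g(235,62,44),g(316,62,44),g(394,62,44),'pad bottom',g(316,74,18))
print('pin top',g(392,152,36))
E
```

```text
block front (np.float64(-0.0), np.float64(88.3)) L (np.float64(-25.9), np.float64(87.0)) R (np.float64(26.8), np.float64(86.8))
pad top edge (np.float64(-32.7), np.float64(100.1)) (np.float64(0.1), np.float64(100.0)) (np.float64(31.6), np.float64(99.8)) pad bottom (np.float64(0.2), np.float64(97.4))
pin top (np.float64(35.8), np.float64(61.8))
```

```bash
python3 -m crank '{"translation":[[2.5,-1,0],[0,0,2],[0,0,2],[0,0,1],[0,0,0]],"roll":[0,0,0,0,0],"fingers":[0,0,0,0,0]}'
python3 -m crank '{"translation":[[0,0,1],[0,0,0]],"roll":[0,0],"fingers":[0,0]}'
```

```text
clock: 9.5
position: [0.5281, -0.0434, 0.0226]
ee_rot: [-0.0, 0.756, 0.655, -0.0]
contact_force: [-0.5, 1.2, 4.1]
width: 0.0536
gripper_force: 54.8
clock: 9.7
position: [0.5281, -0.0434, 0.0226]
ee_rot: [0.0, 0.756, 0.655, 0.0]
contact_force: [-2.9, 1.0, 10.2]
width: 0.0536
gripper_force: 55.7
```

Block seated; release, rise and take a reference picture of the pad.

```bash
python3 -m crank '{"translation":[[0,0,-0.5],[0,0,0],[0,0,0],[0,0,0],[0,0,-25],[0,0,-35],[0,0,-30],[0,0,0]],"roll":[0,0,0,0,0,0,0,0],"fingers":[1,1,1,1,1,1,1,1]}'
python3 -m crank '{"translation":[[20,0,0],[20,0,0],[0,0,0],[0,0,0],[0,0,0]],"roll":[0,0,0,0,0],"fingers":[1,1,1,1,1]}'
python3 - <<'E'
from h import *
c=cam('wrist');im=get_image('wrist');cv2.imwrite('pics/w4.png',im);np.savez('w4.npz',K=c[0],R=c[1],t=c[2])
s=manip.get_state();print(s['position'],s['qpos'])
E
```

```text
clock: 10.5
position: [0.5313, -0.0441, 0.1157]
ee_rot: [0.004, 0.756, 0.655, 0.003]
contact_force: [0.6, 0.0, 0.0]
width: 0.0854
gripper_force: 0.0
clock: 11.0
position: [0.5335, -0.0045, 0.1112]
ee_rot: [-0.0, 0.756, 0.655, -0.001]
contact_force: [-0.1, -0.8, 0.7]
width: 0.0858
gripper_force: 0.0
[ 0.53356195 -0.00455416  0.11127939] [-1.38598296e-01  3.11504466e-01  1.77560950e+00 -6.18799481e-04
  1.05533233e+00  5.12944952e-03]
```

View pics/w4.png

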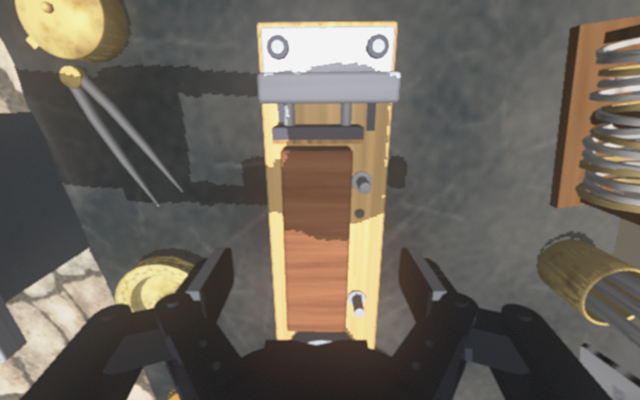

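The block lies in the bay (rows 147–332, cols 282–351) beside the pins at (362,183) and (357,302). The pad is dark at rows 126–138 and the stand's front edge is at row 102.

```bash
cat > p.py <<'E'
from h import *
import sys
def rows(n):
    im=cv2.imread(f'pics/{n}.png');d=np.load(f'{n}.npz');c=(d['K'],d['R'],d['t']);return im,c
th=np.radians(82.1);y=np.array([np.cos(th),np.sin(th)]);x=np.array([y[1],-y[0]]);O=np.array([529.3,-49.8])
def g(c,u,v,z):
    p=ray(c,(u,v),z/1000)[:2]*1000-O;return np.round([p@x,p@y],1)
if __name__=='__main__':
    im,c=rows(sys.argv[1])
    gr=cv2.cvtColor(im,cv2.COLOR_BGR2GRAY).astype(float)
    p=gr[90:155,310:335].mean(1);print(p.round().astype(int).tolist())
    print('pad front',g(c,318,139,44),'pad back',g(c,318,125.5,44),'stand front',g(c,330,102,50))
    print('block',[g(c,*q,40) for q in((284,147),(350,147),(349,331),(287,331))])
    print('pins',g(c,363,185,36),g(c,359,308,36))
E
python3 p.py w4
```

```text
[177, 176, 176, 176, 176, 175, 174, 174, 171, 166, 155, 143, 133, 138, 153, 159, 159, 158, 158, 158, 158, 158, 157, 157, 157, 157, 157, 157, 157, 156, 157, 157, 156, 143, 105, 72, 71, 81, 88, 89, 89, 89, 89, 88, 88, 88, 88, 88, 90, 103, 120, 125, 126, 134, 142, 124, 88, 66, 65, 67, 73, 84, 90, 92, 94]
pad front [ -0.2 100.1] pad back [ -0.2 109.6] stand front [  7.9 125.6]
block [array([-25.5,  93.8]), array([23.6, 93.5]), array([ 28.2, -77.4]), array([-29.4, -77.1])]
pins [35.3 62.8] [ 37.1 -54.9]
```

Block is centred within about 1 mm of the bay middle; the free pad face is at about 96 mm, so the target is q ≈ 1.95. Next I go to the knob.

```bash
python3 -m crank '{"translation":[[0,0,-20],[0,0,-10],[0,0,0],[0,0,0],[0,0,0],[0,0,0],[0,0,0],[0,0,0]],"roll":[-0.15,-0.15,-0.15,-0.15,-0.15,-0.15,0,0],"fingers":[1,1,1,1,1,1,1,1]}'
python3 -m crank '{"translation":[[-36,-20,0],[-36,-20,0],[-36,-20,0],[-36,-19,0],[-36,-19,0],[-38,-19,0],[0,0,0],[0,0,0]],"roll":[0,0,0,0,0,0,0,0],"fingers":[1,1,1,1,1,1,1,1]}'
python3 - <<'E'
from h import *
im=get_image('wrist');cv2.imwrite('pics/w5.png',im)
s=manip.get_state();q=s['ee_rot'];print(s['position'],np.degrees(2*np.arctan2(q[2],q[1])))
print('knob px if right',proj(cam('wrist'),[.600,-.244,.097]))
E
```

```text
clock: 11.85
position: [0.5338, -0.0044, 0.1417]
ee_rot: [-0.0, 0.397, 0.918, -0.0]
contact_force: [-0.6, -0.0, 0.3]
width: 0.0853
gripper_force: 0.0
clock: 12.65
position: [0.5982, -0.2436, 0.1411]
ee_rot: [-0.001, 0.398, 0.918, 0.0]
contact_force: [0.0, -0.3, 0.5]
width: 0.0853
gripper_force: 0.0
[ 0.59786862 -0.24238628  0.14123468] 133.24795990271107
knob px if right [313.89476714 223.69015957]
```

View pics/w5.png

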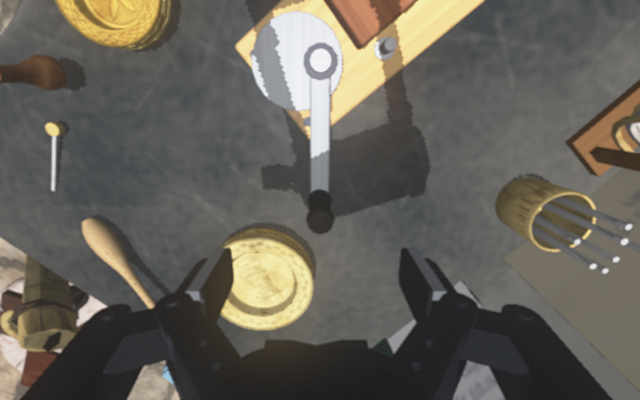

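The lever points straight down in the image with the knob top at (320,219), within 4 mm of the prediction. I descend with that correction and close.

```bash
python3 -m crank '{"translation":[[0,4,25],[0,0,30],[0,0,27],[0,0,0],[0,0,0],[0,0,0],[0,0,0],[0,0,0]],"roll":[0,0,0,0,0,0,0,0],"fingers":[1,1,1,1,0,0,0,0]}' 50
python3 -m crank '{"translation":[[0,0,0],[0,0,0],[0,0,0]],"roll":[0,0,0],"fingers":[0,0,0]}'
cat > k.py <<'E'
from h import *
s=manip.get_state();p=s['position'][:2]*1000;qq=s['ee_rot'];print('pos',s['position'].round(4),'th',np.degrees(2*np.arctan2(qq[2],qq[1])).round(1),'F',s['contact_force'].round(1),'w',s['width'].round(4))
pv=np.array([527.2,-161.4]);v=p-pv;a=np.arctan2(v[1],v[0]);print('r',np.linalg.norm(v),'q',np.radians(82.1-90)-a)
f=s['contact_force'][:2];t=np.array([v[1],-v[0]])/np.linalg.norm(v);print('Ftan(clockwise)',f@t,'Frad',f@v/np.linalg.norm(v))
E
python3 k.py
```

```text
clock: 13.5
position: [0.6021, -0.2402, 0.0613]
ee_rot: [0.001, 0.396, 0.918, -0.0]
contact_force: [0.3, 0.7, 0.6]
width: 0.0284
gripper_force: 0.0
clock: 13.8
position: [0.6018, -0.2405, 0.0611]
ee_rot: [0.001, 0.396, 0.918, -0.0]
contact_force: [-1.5, -0.6, 6.4]
width: 0.0168
gripper_force: 48.6Traceback (most recent call last):
  File "k.py", line 2, in <module>
    s=manip.get_state();p=s['position'][:2]*1000;qq=s['ee_rot'];print('pos',s['position'].round(4),'th',np.degrees(2*np.arctan2(qq[2],qq[1])).round(1),'F',s['contact_force'].round(1),'w',s['width'].round(4))
                                                                                                                                                                                           ^^^^^^^^^^^^^^^^
AttributeError: 'float' object has no attribute 'round'
```

```bash
sed -i "s/s\['width'\].round(4)/s['width']/" k.py
python3 -m crank '{"translation":[[0.3,-8.8,0],[0.3,-8.8,0],[0.3,-8.8,0],[0.3,-8.8,0],[0.3,-8.8,0],[0.3,-8.8,0],[0.3,-8.8,0],[0,0,0]],"roll":[0.08,0.08,0.08,0.08,0.08,0.08,0.08,0],"fingers":[0,0,0,0,0,0,0,0]}'
python3 k.py
```

```text
clock: 14.6
position: [0.5478, -0.2685, 0.061]
ee_rot: [0.001, 0.635, 0.773, 0.0]
contact_force: [-1.0, -0.1, 6.1]
width: 0.0167
gripper_force: 48.9
pos [ 0.5478 -0.2685  0.061 ] th 101.2 F [-1.  -0.1  6.1] w 0.01670575486439964
r 109.1001164439471 q 1.242834809563119
Ftan(clockwise) 1.0124645633436449 Frad -0.12582114831079685
```

```bash
python3 -m crank '{"translation":[[0.3,-8.8,0],[0.3,-8.8,0],[0.3,-8.8,0],[0.3,-8.8,0],[0,0,0]],"roll":[0.08,0.08,0.08,0.08,0],"fingers":[0,0,0,0,0]}'
python3 k.py
python3 -m crank '{"translation":[[0.15,-5.5,0],[0.15,-5.5,0],[0.15,-5.5,0],[0,0,0]],"roll":[0.05,0.05,0.05,0],"fingers":[0,0,0,0]}'
python3 k.py
```

```text
clock: 15.1
position: [0.5133, -0.2695, 0.061]
ee_rot: [0.001, 0.75, 0.661, 0.001]
contact_force: [-0.9, 2.1, 7.0]
width: 0.0166
gripper_force: 49.1
pos [ 0.5133 -0.2695  0.061 ] th 82.8 F [-0.9  2.1  7. ] w 0.016631692351831817
r 109.02836229248749 q 1.5609962597815987
Ftan(clockwise) 1.15456097715247 Frad -2.002967946980951
clock: 15.5
position: [0.4982, -0.2664, 0.061]
ee_rot: [0.002, 0.797, 0.604, 0.002]
contact_force: [3.3, 2.6, 6.9]
width: 0.0164
gripper_force: 49.1
pos [ 0.4982 -0.2664  0.061 ] th 74.3 F [3.3 2.6 6.9] w 0.016448037009708847
r 108.9496109995725 q 1.702238854256919
Ftan(clockwise) -2.4973845770107688 Frad -3.3826252491976425
```

```bash
python3 -m crank '{"translation":[[0.15,-5.5,0],[0.15,-5.5,0],[0,0,0]],"roll":[0.05,0.05,0],"fingers":[0,0,0]}'
python3 k.py
python3 -m crank '{"translation":[[0.15,-5.5,0],[0.15,-5.5,0],[0,0,0]],"roll":[0.05,0.05,0],"fingers":[0,0,0]}'
python3 k.py
```

```text
clock: 15.8
position: [0.4882, -0.2631, 0.061]
ee_rot: [0.002, 0.826, 0.563, 0.002]
contact_force: [4.4, 3.1, 5.7]
width: 0.0168
gripper_force: 49.1
pos [ 0.4882 -0.2631  0.061 ] th 68.6 F [4.4 3.1 5.7] w 0.01679691721581041
r 108.89194031103646 q 1.7987759761685456
Ftan(clockwise) -3.0343332327465533 Frad -4.430285489963278
clock: 16.1
position: [0.4787, -0.2588, 0.061]
ee_rot: [0.002, 0.853, 0.521, 0.002]
contact_force: [5.7, 2.5, 4.6]
width: 0.0167
gripper_force: 49.1
pos [ 0.4787 -0.2588  0.061 ] th 62.9 F [5.7 2.5 4.6] w 0.016702831060484348
r 108.80094572920248 q 1.8949533349674554
Ftan(clockwise) -4.012556745605557 Frad -4.82188168154807
```

q ≈ 1.895. I'll let go and compare the pad with the reference view.

```bash
python3 -m crank '{"translation":[[0,0,0],[0,0,0],[0,0,0],[0,0,-40],[0,0,-40],[0,0,0],[0,0,0],[0,0,0]],"roll":[0,0,0,0,-0.11,-0.11,-0.11,0],"fingers":[1,1,1,1,1,1,1,1]}'
python3 -m crank '{"translation":[[43,3,0],[43,3,0],[43,3,0],[43,3,0],[43,3,0],[43,3,0],[0,0,15],[0,0,15]],"roll":[0,0,0,0,0,0,0,0],"fingers":[1,1,1,1,1,1,1,1]}'
python3 -m crank '{"translation":[[0,0,0],[0,0,0],[0,0,0]],"roll":[0,0,0],"fingers":[1,1,1]}'
python3 - <<'E'
from h import *
c=cam('wrist');im=get_image('wrist');cv2.imwrite('pics/w6.png',im);np.savez('w6.npz',K=c[0],R=c[1],t=c[2])
E
python3 p.py w6
```

```text
clock: 16.9
position: [0.4754, -0.2583, 0.1398]
ee_rot: [-0.0, 0.756, 0.655, -0.0]
contact_force: [0.3, 0.7, 1.1]
width: 0.0853
gripper_force: 0.0
clock: 17.7
position: [0.5305, -0.004, 0.1092]
ee_rot: [0.0, 0.756, 0.655, -0.0]
contact_force: [-0.3, -0.0, -1.0]
width: 0.0853
gripper_force: 0.0
clock: 18.0
position: [0.5308, -0.006, 0.1102]
ee_rot: [0.0, 0.756, 0.654, 0.0]
contact_force: [-0.3, -0.5, -0.6]
width: 0.0857
gripper_force: 0.0
[176, 176, 176, 175, 174, 172, 166, 156, 143, 133, 136, 151, 158, 158, 157, 157, 157, 157, 157, 157, 157, 156, 157, 157, 148, 122, 86, 75, 84, 90, 90, 90, 90, 90, 89, 89, 89, 89, 88, 93, 107, 121, 125, 123, 111, 93, 88, 92, 94, 95, 96, 97, 97, 98, 99, 100, 101, 102, 102, 103, 103, 102, 100, 99, 99]
pad front [-2.4 98.3] pad back [ -2.4 107.8] stand front [  5.7 123.7]
block [array([-27.6,  92. ]), array([21.3, 91.7]), array([ 25.7, -78.4]), array([-31.6, -78. ])]
pins [32.9 61.1] [ 34.6 -56.1]
```

View pics/w6.png

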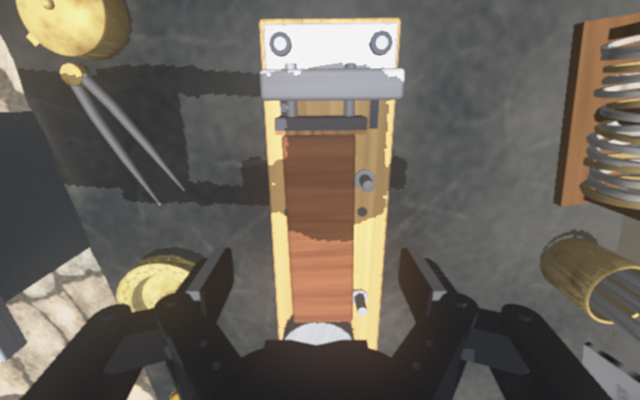

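The rods now stick out behind the stand (rows 65–68), the block meets the cam and pad, and the pad–stand gap has shrunk by 5.8 px, about 4.1 mm. This agrees with the q estimate of about 4.7 mm, so I'll add about 0.1 rad to bring it near 6 mm.

```bash
python3 -m crank '{"translation":[[0,0,-15],[0,0,-15],[-43,-2.5,0],[-43,-2.5,0],[-43,-2.5,0],[-43,-2.5,0],[-43,-2.5,0],[-43,-2.5,0]],"roll":[0,0,0,0,0,0,0,0],"fingers":[1,1,1,1,1,1,1,1]}'
python3 -m crank '{"translation":[[0,0,0],[0,0,0],[0,0,0],[0,0,0],[0,0,0]],"roll":[0.11,0.11,0.11,0,0],"fingers":[1,1,1,1,1]}'
python3 k.py
```

```text
clock: 18.85
position: [0.4784, -0.2611, 0.1408]
ee_rot: [0.001, 0.756, 0.654, 0.0]
contact_force: [0.5, -1.4, -0.2]
width: 0.0855
gripper_force: 0.0
clock: 19.35
position: [0.4789, -0.2592, 0.1403]
ee_rot: [0.0, 0.853, 0.522, 0.0]
contact_force: [-0.2, -0.6, -0.9]
width: 0.0854
gripper_force: 0.0
pos [ 0.4789 -0.2592  0.1403] th 63.0 F [-0.2 -0.6 -0.9] w 0.08538250852428211
r 109.05645421769213 q 1.8918626699572505
Ftan(clockwise) -0.09535239578512396 Frad 0.6072941171908481
```

```bash
python3 -m crank '{"translation":[[0,0,30],[0,0,30],[0,0,19],[0,0,0],[0,0,0],[0,0,0],[0,0,0],[0,0,0]],"roll":[0,0,0,0,0,0,0,0],"fingers":[1,1,1,0,0,0,0,0]}' 50
python3 -m crank '{"translation":[[0,0,0],[0,0,0],[0,0,0]],"roll":[0,0,0],"fingers":[0,0,0]}'
python3 k.py
python3 -m crank '{"translation":[[0.15,-5.5,0],[0.15,-5.5,0],[0,0,0]],"roll":[0.05,0.05,0],"fingers":[0,0,0]}'
python3 k.py
```

```text
clock: 20.15
position: [0.4794, -0.2593, 0.0621]
ee_rot: [0.001, 0.853, 0.522, 0.0]
contact_force: [-1.3, -0.2, 4.1]
width: 0.0162
gripper_force: 48.6
clock: 20.45
position: [0.4794, -0.2593, 0.0621]
ee_rot: [0.001, 0.853, 0.522, 0.0]
contact_force: [-0.3, 0.9, 5.9]
width: 0.0168
gripper_force: 48.6
pos [ 0.4794 -0.2593  0.0621] th 62.9 F [-0.3  0.9  5.9] w 0.01675142046309329
r 108.89675547934297 q 1.8870435720924366
Ftan(clockwise) 0.6675605849292042 Frad -0.6961709351904308
clock: 20.75
position: [0.471, -0.2545, 0.0621]
ee_rot: [0.002, 0.878, 0.479, 0.001]
contact_force: [2.7, -1.6, 5.1]
width: 0.0167
gripper_force: 49.1
pos [ 0.471  -0.2545  0.0621] th 57.2 F [ 2.7 -1.6  5.1] w 0.016659989901060174
r 108.79569025992376 q 1.9762058908168585
Ftan(clockwise) -3.0951494634653582 Frad -0.05061230010758164
```

```bash
python3 -m crank '{"translation":[[0,0,0],[0,0,0],[0,0,0],[0,0,-40],[0,0,-40],[0,0,0],[0,0,0],[0,0,0]],"roll":[0,0,0,0,-0.11,-0.11,-0.11,-0.1],"fingers":[1,1,1,1,1,1,1,1]}'
python3 -m crank '{"translation":[[42.5,4,0],[42.5,4,0],[42.5,4,0],[42.5,4,0],[42.5,4,0],[42.5,4,0],[0,0,15],[0,0,15]],"roll":[0,0,0,0,0,0,0,0],"fingers":[1,1,1,1,1,1,1,1]}'
python3 -m crank '{"translation":[[0,0,0],[0,0,0],[0,0,0]],"roll":[0,0,0],"fingers":[1,1,1]}'
python3 - <<'E'
from h import *
im=get_image('wrist');cv2.imwrite('pics/w7.png',im)
# gap stand edge -> pad back edge, subpixel; reference w4, first clamp w6
for n in('w4','w6','w7'):
    g=cv2.cvtColor(cv2.imread(f'pics/{n}.png'),cv2.COLOR_BGR2GRAY).astype(float)[90:150,310:335].mean(1)
    i=np.arange(60);s=i[np.argmin(g[:18])];w=np.clip(150-g[s-2:s+3],0,None);st=(w*i[s-2:s+3]).sum()/w.sum()
    k=np.where(g[s+4:]<115)[0][0]+s+4;e=k-(115-g[k])/(g[k-1]-g[k])
    print(n,st,e,e-st)
E
```

```text
clock: 21.55
position: [0.4689, -0.253, 0.1408]
ee_rot: [-0.0, 0.754, 0.656, -0.0]
contact_force: [0.5, 0.6, 0.8]
width: 0.0856
gripper_force: 0.0
clock: 22.35
position: [0.5295, -0.0026, 0.1104]
ee_rot: [-0.0, 0.755, 0.656, -0.0]
contact_force: [-0.4, -0.2, -0.7]
width: 0.0854
gripper_force: 0.0
clock: 22.65
position: [0.5298, -0.0047, 0.1113]
ee_rot: [0.0, 0.756, 0.655, 0.0]
contact_force: [0.5, 0.3, 0.1]
width: 0.0852
gripper_force: 0.0
w4 12.143478260869564 33.73036093418259 21.586882673313028
w6 9.200836820083682 25.190692395005676 15.989855574921995
w7 11.111627906976743 24.855436081242534 13.74380817426579
```

The pad is pressed in about 5.5 mm, close to half its travel. The gripper is clear of everything, so I'm handing in.

```bash
python3 -m crank '{"translation":[[0,0,-30],[0,0,-30],[0,0,0],[0,0,0]],"roll":[0,0,0,0],"fingers":[1,1,1,1]}'; python3 -c "from rig import manip;print(manip.sign_off())"
```

```text
clock: 23.1
position: [0.53, -0.0047, 0.172]
ee_rot: [0.001, 0.756, 0.655, 0.001]
contact_force: [-0.4, 0.5, -0.1]
width: 0.0857
gripper_force: 0.0
the job is handed in; nothing more can be done
None
```

The job is handed in at 23.1 s: the block is clamped flat between cam and pad, with the pad pressed in about 5.5 mm of its 12 mm (camera estimate), the gripper clear, and no contact with the other things on the table in any move.

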